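# Weigh a batch of castings on an arrested beam balance

## Task

Weigh the small silver castings together: with the balance beam arrested, set every casting from the bench onto the pan, swing the arrest lever all the way over to free the beam, and with the stylus from its rest press the recorder's recessed button fully home for a moment. Then swing the lever all the way back to arrest the beam, and only after that unload the castings into the wooden tray; hang the stylus back upright in its rest too. Never handle the castings or touch the pan while the beam is free, and leave the jar, hammer and loupe alone.

Things in the scene. Friction and masses are not known exactly. Their poses are not given: they have to be found in the camera images.
- bar: Silver-grey bar casting, a rectangular block 56 x 20 x 16 mm (x, y, z). Origin at the centre of its underside. May be absent.
- billet: Silver-grey round casting, upright cylinder 28 mm diameter, 18 mm high. Origin at the centre of its underside. May be absent.
- sprued: Silver-grey block casting 34 x 24 x 14 mm (x, y, z) with a 10 mm diameter, 12 mm tall stub on its top, 6 mm towards +x (26 mm tall in all). Origin at the centre of its underside. May be absent.
- balance: Low beam balance fixed to the bench: 12 mm dark wooden base, brass beam along its y axis, round steel pan centred at y = +105 mm, brass counterpoise 44 mm diameter at y = -90 mm (its top 52 mm up), arrest lever on a post at x = -60, y = -60 mm. Origin on the bench under the beam's pivot.
- pan_floor (a point): Centre of the pan's floor (about 41 mm above the bench when arrested). The pan is a flat steel dish of 168 mm inner diameter; its rim is 3 mm thick and stands 7 mm above the floor. It stays level while the beam swings.
- beam (a joint): Tilt of the beam, rad: 0 level, positive with the pan down; stops at -0.1 and +0.1. Lever at 0 holds it level.
- arrest (a joint): Arrest lever, a horizontal arm that turns about a vertical axis, rad: 0 arrested (the arm points to the balance's -y), growing clockwise seen from above to 1.4, beam free (the arm points nearly to the balance's -x). Stays where it is left; about 5 N at the knob moves it.
- arrest_knob (a point): A point on the axis of the lever's upright black knob, 82 mm above the bench. The knob is a 16 mm diameter cylinder; the arm's top is 54 mm above the bench, the knob's top 92 mm. It is 60 mm from the turning axis.
- arrest_hinge (a point): Point on the lever's vertical turning axis, 82 mm above the bench (same height as the knob point).
- recorder: Grey recorder box fixed to the bench, 80 x 66 x 46 mm. In the middle of its top is a hole 18 mm in diameter with a black button inside; a green window lies beside it. Origin at the centre of its underside.
- record (a joint): Travel of the recessed spring button, m: 0 up, 0.005 fully down; takes about 4 N.
- record_top (a point): Centre of the button's top (15 mm diameter), 40 mm above the bench, 6 mm below the recorder's top face.
- stylus: Stylus that hangs upright: steel shaft 6 mm diameter from the tip up to 58 mm, brass collar 30 mm diameter from 58 to 63 mm, wooden handle 16 mm diameter from 63 to 108 mm above the tip. Origin at the tip, z along the stylus towards the handle.
- rest: Light wooden stylus rest fixed to the bench: two rails 50 mm long, 16 mm wide, with tops 72 mm above the bench, and an 18 mm wide slot between them along its x axis, open above and at -x, closed by a wall at x = +25 mm. Base 70 x 70 x 12 mm. Origin at the centre of its underside.
- rest_seat (a point): Middle of the slot at the height of the rail tops, where the underside of the stylus's collar sits; the tip then hangs 14 mm above the bench.
- tray: Light wooden tray fixed to the bench, 200 x 130 x 18 mm outside, walls and floor 5 mm. Origin at the centre of its underside.
- tray_in (a point): Centre of the tray's inner floor, 5 mm above the bench.
- jar: Amber glass jar 48 mm diameter, 60 mm tall; leave alone.
- hammer: Hammer lying on the bench; leave alone.
- loupe: Black loupe, cylinder 32 mm diameter, 30 mm tall; leave alone.
- stylus_collar (a point): Centre of the underside of the stylus's collar, 58 mm above its tip.
- pan: The pan itself; origin on the beam's centre line, 15 mm below the pan's floor.

How it is judged:
On the way, in this order (a step that is already met when the one before it is completed fails the run):
1. all castings lie on the pan, let go, with the beam arrested (horizontal distance between each of bar, billet, sprued and pan_floor below 0.082 m and z of bar in the frame of pan_floor between -0.006 and 0.03 m and z of billet in the frame of pan_floor between -0.006 and 0.03 m and z of sprued in the frame of pan_floor between -0.006 and 0.03 m and value of joint arrest below 0.15 rad and value of joint beam between -0.025 and 0.025 rad and contact force between the fingers and bar below 0.1 N and contact force between the fingers and billet below 0.1 N and contact force between the fingers and sprued below 0.1 N), for 0.2 s.
2. the lever is swung over and the loaded beam is free and tips (horizontal distance between each of bar, billet, sprued and pan_floor below 0.082 m and z of bar in the frame of pan_floor between -0.006 and 0.03 m and z of billet in the frame of pan_floor between -0.006 and 0.03 m and z of sprued in the frame of pan_floor between -0.006 and 0.03 m and value of joint arrest above 1.1 rad and value of joint beam above 0.015 rad), for 0.2 s.
3. the recessed button is held down by the stylus tip while the loaded beam is free (all of step 2 and value of joint record above 0.0035 m and distance between stylus and record_top below 0.012 m), for 0.2 s.
4. the beam is arrested again with all castings still on the pan (horizontal distance between each of bar, billet, sprued and pan_floor below 0.082 m and z of bar in the frame of pan_floor between -0.006 and 0.03 m and z of billet in the frame of pan_floor between -0.006 and 0.03 m and z of sprued in the frame of pan_floor between -0.006 and 0.03 m and value of joint arrest below 0.15 rad and value of joint beam between -0.025 and 0.025 rad), for 0.2 s.
At the end, for the whole second after the job is handed in: Every casting lies at rest in the wooden tray (origin inside its walls, within 30 mm of its floor); the lever is within 0.15 rad of arrested and the beam level within 0.025 rad; the stylus hangs upright (0.15 rad) with its collar on the rest's rails (height 6 mm, 20 mm from the middle of the slot) (x of bar in the frame of tray_in between -0.095 and 0.095 m and y of bar in the frame of tray_in between -0.06 and 0.06 m and z of bar in the frame of tray_in between -0.006 and 0.03 m and linear speed of each of bar, billet, sprued below 0.03 m/s and x of billet in the frame of tray_in between -0.095 and 0.095 m and y of billet in the frame of tray_in between -0.06 and 0.06 m and z of billet in the frame of tray_in between -0.006 and 0.03 m and x of sprued in the frame of tray_in between -0.095 and 0.095 m and y of sprued in the frame of tray_in between -0.06 and 0.06 m and z of sprued in the frame of tray_in between -0.006 and 0.03 m and value of joint arrest below 0.15 rad and value of joint beam between -0.025 and 0.025 rad and horizontal distance between stylus_collar and rest_seat below 0.02 m and distance between stylus_collar and rest_seat below 0.022 m and z of stylus_collar in the frame of rest_seat between -0.006 and 0.006 m and angle between stylus's own z axis and vertical below 0.15 rad); the robot touches nothing.
It fails at once if the gripper touches the pan or a casting while the beam is free (lever past 0.6 rad) (value of joint arrest above 0.6 rad and (contact force between the fingers and pan above 0.3 N or contact force between the fingers and bar above 0.3 N or contact force between the fingers and billet above 0.3 N or contact force between the fingers and sprued above 0.3 N)).
It fails at once if the jar, hammer or loupe is shifted more than 30 mm (distance of any of jar, hammer, loupe from where it was at the start of the episode above 0.03 m).
Of bar, billet, sprued only 2 to 3 are there at a start; the rules pass over those that are not, and their reading is None.
At some moment in a run one of bar, billet, sprued may be knocked a few centimetres aside while the robot is not near it.
It also fails if it takes over 210 s, if anything falls off the work surface, if the arm or the gripper's body presses on something with over 40 N, if the wrist force passes 120 N, or if a joint passes its speed limit or range.

## Robot

A 6-joint arm with a two-finger parallel gripper is mounted at the origin on the work surface. World frame = base frame: x ahead of the robot, y to its left, z up, the work surface at z = 0. Lengths are in m, angles in rad, forces in N, time in s.
With the tool pointing down it reaches from about 0.25 to 0.8 m from the base axis. Payload 3.9 kg.
Tool frame: the origin (TCP) lies on the centre line of the jaws, within the pads' length; the fingertips stand 22 mm ahead of it and the grasp point (between the pads) lies 3 mm ahead of it; z points along the fingers, y is the line along which they close (so a half turn about z gives the same grasp; the last joint's range is limited). The gripper opens to 85 mm and grips with 20 to 120 N. Pads are 22 mm wide; open, the fingers measure 114 mm over their backs; the gripper's body (76 mm by 85 mm) begins 54 mm behind the grasp point. The pads swing forward as they close: fully open they stand 13 mm farther back than shut.
Start: joints at [-1.297, 0.26, -0.138, 1.173, 0, 1.571], TCP at [0.142, -0.505, 0.253] pointing down, gripper open.
Joint ranges: [-2.78, 2.78], [-0.83, 1.72], [-1.28, 1.37], [-1.9, 2.12], [-1.57, 1.48], [-3.14, 3.14]. Speed limits (rad/s): [2.57, 2.57, 3.14, 3.14, 3.14, 3.14].

## Interface

Orientations are given as a unit quaternion [x, y, z, w].
In Python, from cell import r gives the robot as it stands. The module is installed in compiled form; this text tells all that it offers.
- The arm moves only by the tool carry_out, never from a script. Its argument "targets" is a list of rows, each a list of 3 entries, a list of its own where there are three numbers: the shift along the tool's x, y, z in cm, then the turn about the tool's z in rad, then the finger opening in cm, from 0 to 8.54. A call has 1 to 12 rows; each row is the pose to reach, as a shift and turn from the pose commanded when the call began, along the tool's axes at that moment; what a row does not reach only later rows make up. A row lasts 1/8 s, in which the tool goes at most 62.5 mm and 10.7 degrees, less where a joint would pass 70% of its speed; a pose out of reach is approached as far as the arm can. A call with a gripper value outside its range is refused whole. The fingers move at their own pace and stop on an object; "force" is the grip in N (left out, the last holds). Time passes only in rows, so rows that repeat a pose let the fingers close. It gives the time, the measured TCP pose, the force, the opening and the grip force at its end, in the units of the state.
- r.state(): the state, without advancing time (a new reading comes with each control period).
- r.capture(name): name is "scene" or "top" or "wrist"; returns a dict with "img" (384x512x3 uint8, red, green, blue), "intrinsics" (3x3 intrinsics, pixels), "R" (3x3) and "t" (3): a world point X has camera coordinates R X + t. Camera axes: x right, y down, z forward; pixel columns grow to the right and rows downward; lengths in m; the calibration is good to about 2 mm. The wrist camera is an equidistant fisheye: a pixel r from the principal point sees the ray r / f radians off the axis. A picture is of the moment at which its call begins. There is no depth.
- r.sign_off(): hands the job in; it is judged then, once.
The state is a dict: "time": time; "joints": joint angles; "joint_velocities": joint speeds; "joint_efforts": joint torques, N m; "tool_pos": TCP position; "eef_rot": TCP orientation; "contact_force": force on the tool from outside, world axes, zero at the start; "wrist_torque": the same for the moment, N m; "width": opening from 0.0 (shut) to 1.0 (fully open); "grasp_force": force on a finger pad.
Only numpy, scipy, OpenCV 4.12 (cv2) and the standard library are available. Lean on these libraries where they do the work, as an engineer would, in place of code of your own. Each camera call takes 0.05 s, during which the arm holds its last target. There are 200 camera calls.

## Working session

There is one attempt and no reset: what is moved stays moved. The work goes in short steps, Python scripts to look and compute and a tool call to move; the robot and the scene stay as the last step left them, time stands still between calls to the robot, and variables do not carry over. Pictures are saved under pics/ and viewed, at most 14 in all, crops included, and the job is handed in when it is done.

Besides the shell and the picture viewer there is one more tool, called after "Call:" as name(argument=value, ...) on one line, values as JSON. carry_out: Moves the arm, as the interface text tells. Its arguments: {"type":"object","properties":{"targets":{"type":"array","items":{"type":"array"}},"force":{"type":"number"}},"required":["targets"]}

```bash
mkdir -p pics; ls; cat > h.py <<'E'
import numpy as np, cv2
from cell import r
def snap(n,f):
    c=r.capture(n); cv2.imwrite(f'pics/{f}.png',cv2.cvtColor(c['img'],cv2.COLOR_RGB2BGR)); np.savez(f'pics/{f}.npz',**{k:c[k] for k in c}); return c
def load(f): return np.load(f'pics/{f}.npz')
def ray(c,u,v):
    K=np.array(c['intrinsics']);R=np.array(c['R']);t=np.array(c['t'])
    x=(u-K[0,2])/K[0,0];y=(v-K[1,2])/K[1,1]
    d=np.array([x,y,1.])
    return -R.T@t, R.T@d
def wray(c,u,v):
    K=np.array(c['intrinsics']);R=np.array(c['R']);t=np.array(c['t'])
    x=(u-K[0,2])/K[0,0];y=(v-K[1,2])/K[1,1];a=np.hypot(x,y)
    s=np.sin(a)/a if a>1e-9 else 1
    return -R.T@t, R.T@np.array([x*s,y*s,np.cos(a)])
def onz(o,d,z): return (o+d*(z-o[2])/d[2]).round(4)
def tri(*rs):
    A=0;b=0
    for o,d in rs:
        d=d/np.linalg.norm(d);P=np.eye(3)-np.outer(d,d);A=A+P;b=b+P@o
    x=np.linalg.solve(A,b);return x.round(4),[round(float(np.linalg.norm((np.eye(3)-np.outer(d,d)/(d@d))@(x-o))),4) for o,d in rs]
E
python3 - <<'E'
from h import *
for n in('scene','top','wrist'):
    c=snap(n,n+'0'); print(n,c['intrinsics'],c['R'],c['t'])
print(r.state())
E
```

```text
pics
scene [[433.73720514   0.         254.10556223]
 [  0.         433.73720514 194.45006417]
 [  0.           0.           1.        ]] [[-0.47395578  0.88045743 -0.01267418]
 [ 0.66640894  0.34924973 -0.65872889]
 [-0.57555629 -0.32065455 -0.75227363]] [ 0.2857022  -0.33489777  1.54871425]
top [[452.95000583   0.         257.35719619]
 [  0.         452.95000583 189.65225015]
 [  0.           0.           1.        ]] [[ 0.02455048 -0.99939948  0.024453  ]
 [-0.99546145 -0.02668878 -0.09134667]
 [ 0.09194443 -0.02209941 -0.99551888]] [-0.01776754  0.59592729  1.40277347]
wrist [[297.31863964   0.         257.66680224]
 [  0.         297.31863964 195.17741446]
 [  0.           0.           1.        ]] [[ 2.70052951e-01 -9.62845468e-01 -9.45593770e-05]
 [-9.24626952e-01 -2.59361050e-01  2.78920859e-01]
 [-2.68582210e-01 -7.52359688e-02 -9.60314087e-01]] [-0.5249048  -0.03725816  0.37911785]
{'time': 0.15, 'joints': array([-1.29700769e+00,  2.60542983e-01, -1.39083730e-01,  1.17269530e+00,
        1.27950686e-05,  1.57078521e+00]), 'joint_velocities': array([-0.0003406 , -0.00069128,  0.00332221,  0.00075271,  0.00085975,
       -0.00128111]), 'joint_efforts': array([ 1.38268519e-03, -4.06005478e+01,  2.54166090e+01,  1.26947137e-02,
        2.00338973e-04, -4.26253465e-06]), 'tool_pos': array([ 0.14182021, -0.50496939,  0.25264676]), 'eef_rot': array([ 9.90643551e-01,  1.36472610e-01, -9.77613922e-05, -7.56581836e-04]), 'contact_force': array([0.37050098, 0.16916709, 0.01599041]), 'wrist_torque': array([-0.01112392, -0.00815534,  0.00163265]), 'grasp_force': 0.0, 'width': 0.9993088121853976}
```

View pics/top0.png

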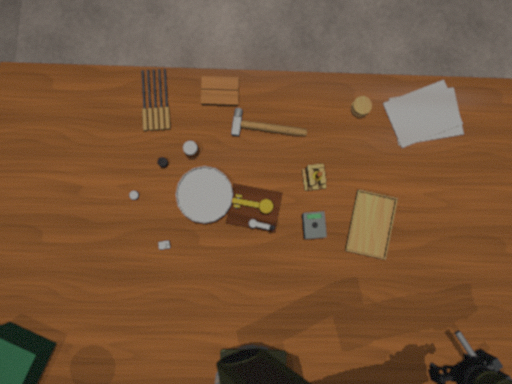

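View pics/scene0.png

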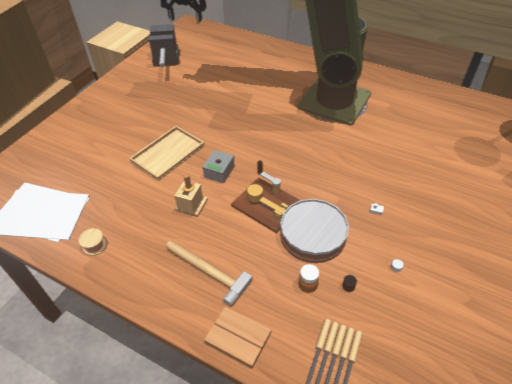

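```bash
python3 - <<'E'
from h import *
t=load('top0');s=load('scene0')
a=cv2.resize(t['img'][140:270,120:400],None,fx=2.85,fy=2.85,interpolation=3)[:,:,::-1]
b=cv2.resize(s['img'][120:310,120:420],None,fx=2.66,fy=2.66,interpolation=3)[:,:,::-1]
cv2.imwrite('pics/ca.png',a);cv2.imwrite('pics/cb.png',b[:600])
w=load('wrist0')['img'][:,:,::-1]
# bright/grey blobs
for n,c in(('top',t),('scene',s)):
    h=cv2.cvtColor(c['img'],cv2.COLOR_RGB2HSV); m=((h[...,1]<60)&(h[...,2]>120)).astype(np.uint8)
    k,_,st,ce=cv2.connectedComponentsWithStats(m)
    for i in range(1,k):
        if st[i,4]>8: print(n,st[i],ce[i].round(1))
E
```

```text
top [ 149    0  129   69 4916] [211.8  30.2]
top [360   0   4   4  10] [361.4   1.4]
top [363   6   5   4  13] [364.3   7.6]
top [266  20  10   3  13] [270.2  20.9]
top [270  23   8   9  23] [273.3  27.2]
top [133  27  10   7  22] [138.7  30. ]
top [172  28   7   5  14] [174.4  29.6]
top [278  33   6   3   9] [280.3  33.8]
top [377  33  30  36 348] [389.7  49.3]
top [281  36   6   5  10] [283.1  37.9]
top [180  38   7   6  18] [182.3  40.7]
top [100  41   5   5   9] [101.9  43.1]
top [368  43   5   6  15] [369.9  45.9]
top [134  45   4   7  10] [135.2  47.2]
top [117  51  19  14 138] [125.   59.3]
top [137  52  13   7  34] [143.   55.4]
top [107  60   7   5  13] [109.7  61.8]
top [329  63   8   9  27] [332.3  66.8]
top [337  63   5   5  14] [339.5  64.8]
top [350  70   5   3  10] [351.8  70.9]
top [505  70   7   8  28] [508.3  74. ]
top [ 383   80   81   68 3569] [424.7 114.3]
top [231 108  10  26 164] [236.1 122.9]
top [183 141  14  13 148] [189.4 147. ]
top [ 176  166   57   57 2469] [203.8 194.2]
top [129 191   9   9  60] [133.2 194.5]
top [249 219  21  10 107] [257.9 224. ]
top [158 241  12   9  83] [163.4 244.7]
scene [  72    0  123   71 2774] [120.9  15.3]
scene [202   0  22  24 374] [213.6  10.8]
scene [159  48   6  16  78] [161.9  55.7]
scene [359 104   8  12  25] [363.2 109.7]
scene [203 150  31  23 349] [218.3 160.4]
scene [260 172  21  13 112] [271.  178.2]
scene [   0  183   89   59 3756] [ 41.2 212.7]
scene [ 280  199   69   55 2909] [314.  225.7]
scene [370 203  14  12 119] [376.4 208.5]
scene [391 259  13  13 113] [397.  264.8]
scene [ 26 265  40  36 464] [ 47.5 284.1]
scene [300 264  19  19 282] [309.1 273.2]
scene [    0   266   190   118 10116] [ 64.2 348.4]
scene [224 272  28  32 360] [237.3 287. ]
```

View pics/ca.png

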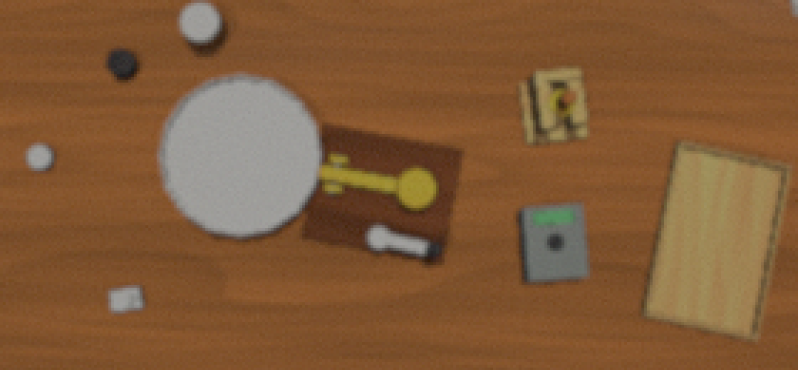

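View pics/cb.png

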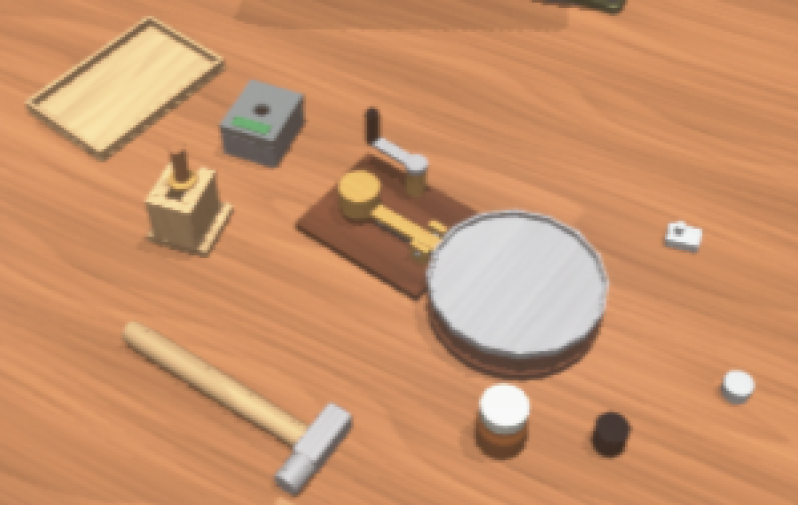

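View pics/wrist0.png

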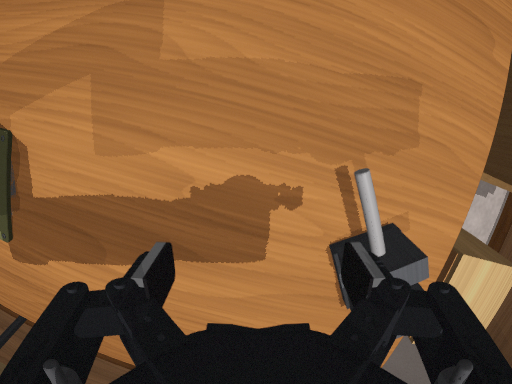

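```bash
python3 - <<'E'
from h import *
t=load('top0');s=load('scene0')
A=lambda u,v:ray(t,119.5+(u+.5)/2.85,139.5+(v+.5)/2.85)
B=lambda u,v:ray(s,119.5+(u+.5)/2.66,119.5+(v+.5)/2.66)
P=dict(pan=[(240,156),(517,283)],knobtop=[(436,251),(372,112)],hinge=[(378,237),(416,163)],button=[(555,242),(262,109)],handle_top=[(568,96),(180,153)],
cpoise=[(417,188),(359,186)],jar=[(200,22),(504,407)],loupe=[(122,62),(612,425)],
trayA=[(680,143),(104,156)],trayB=[(789,164),(28,103)],trayC=[(756,340),(150,18)],trayD=[(645,317),(222,63)])
for k,(a,b) in P.items(): print(k,tri(A(*a),B(*b)))
print('billet',tri(ray(t,133.2,194.5),ray(s,397,264.8)))
print('sprued',tri(ray(t,163.4,244.7),ray(s,376.4,208.5)))
for k,uv in dict(s1=(108,290),s2=(139,286),s3=(143,306),s4=(112,311)).items(): print(k,onz(*A(*uv),.014))
for k,uv in dict(r1=(520,207),r2=(583,204),r3=(588,276),r4=(526,281)).items(): print(k,onz(*A(*uv),.046))
for k,uv in dict(win1=(532,210),win2=(574,225)).items(): print(k,onz(*A(*uv),.046))
for k,uv in dict(rest1=(534,72),rest2=(579,69),rest3=(583,136),rest4=(540,132)).items(): print(k,onz(*A(*uv),.072))
for k,uv in dict(b1=(305,237),b2=(325,125),b3=(461,152),b4=(441,262)).items(): print(k,onz(*A(*uv),.012))
for k,uv in dict(tl=(148,206),tr=(195,175-9),tr2=(217,172),bl=(190,210)).items(): print('rest scene',k,onz(*B(*uv),.072))
print('stub',onz(*B(678,231),.026))
print(onz(*A(566,98),.108))
E
```

```text
pan (array([0.576 , 0.1646, 0.0357]), [0.0, 0.0])
knobtop (array([ 0.4768, -0.0496,  0.0877]), [0.0004, 0.0004])
hinge (array([0.4909, 0.011 , 0.0518]), [0.0001, 0.0001])
button (array([ 0.4902, -0.1818,  0.0439]), [0.0003, 0.0003])
handle_top (array([ 0.641 , -0.1816,  0.1137]), [0.002, 0.002])
cpoise (array([ 0.5449, -0.0295,  0.0478]), [0.0006, 0.0006])
jar (array([0.7206, 0.212 , 0.0517]), [0.0002, 0.0002])
loupe (array([0.6776, 0.3006, 0.0264]), [0.001, 0.001])
trayA (array([ 0.6051, -0.3264,  0.0046]), [0.0024, 0.0024])
trayB (array([ 0.5841, -0.4479,  0.015 ]), [0.0015, 0.0015])
trayC (array([ 0.3875, -0.4127,  0.0101]), [0.0005, 0.0005])
trayD (array([ 0.4102, -0.2906,  0.0033]), [0.0003, 0.0003])
billet (array([0.5719, 0.3905, 0.0095]), [0.0002, 0.0002])
sprued (array([0.4161, 0.2885, 0.0059]), [0.0006, 0.0006])
s1 [0.4259 0.3063 0.014 ]
s2 [0.4311 0.2725 0.014 ]
s3 [0.4094 0.2672 0.014 ]
s4 [0.4031 0.3009 0.014 ]
r1 [ 0.5275 -0.143   0.046 ]
r2 [ 0.5325 -0.212   0.046 ]
r3 [ 0.4544 -0.2183  0.046 ]
r4 [ 0.4473 -0.1508  0.046 ]
win1 [ 0.5245 -0.1562  0.046 ]
win2 [ 0.5094 -0.2024  0.046 ]
rest1 [ 0.6727 -0.1528  0.072 ]
rest2 [ 0.6773 -0.2016  0.072 ]
rest3 [ 0.6045 -0.2067  0.072 ]
rest4 [ 0.6076 -0.1602  0.072 ]
b1 [0.4896 0.0917 0.012 ]
b2 [0.6152 0.0732 0.012 ]
b3 [ 0.5889 -0.08    0.012 ]
b4 [ 0.4656 -0.0601  0.012 ]
rest scene tl [ 0.6861 -0.1938  0.072 ]
rest scene tr [ 0.6181 -0.1823  0.072 ]
rest scene tr2 [ 0.6146 -0.1574  0.072 ]
rest scene bl [ 0.6708 -0.1533  0.072 ]
stub [0.4297 0.2829 0.026 ]
[ 0.6406 -0.1822  0.108 ]
```

```bash
cat >> h.py <<'E'
from scipy.spatial.transform import Rotation as Ro
def st():
    s=r.state(); R=Ro.from_quat(s['eef_rot']).as_matrix(); return s,np.array(s['tool_pos']),R,np.arctan2(R[1,0],R[0,0])
def go(x,y,z,yaw=None):
    s,p,R,w=st(); d=R.T@(np.array([x,y,z])-p)*100
    tn=0 if yaw is None else -(np.mod(yaw-w+np.pi/2,np.pi)-np.pi/2)
    print('shift cm',d.round(2),'turn',round(tn,3),'rows',round(np.linalg.norm(d)/6.25,1),'yaw',round(w,3),'j1,j6',s['joints'][[0,5]].round(2))
E
python3 - <<'E'
from h import *
go(.416,.288,.2,1.745)
s,p,R,w=st(); c=load('wrist0'); print('cam rel tool', R.T@(-c['R'].T@c['t']-p), R.T@c['R'][2])
E
```

```text
shift cm [ 47.84 -68.92   5.37] turn -1.471 rows 13.5 yaw 0.274 j1,j6 [-1.3   1.57]
cam rel tool [ 0.06978328  0.00027251 -0.12176756] [-0.27893311  0.00127623  0.96030968]
```

Call:
carry_out(targets=[[[38,-16,-2],0,8.5],[[38,-16,-2],0,8.5],[[38,-16,-2],0,8.5],[[38,-16,-2],0,8.5],[[38,-16,-2],0,8.5],[[38,-16,-2],0,8.5],[[38,-16,-2],0,8.5],[[38,-16,-2],0,8.5]])

```text
time: 1.15
tool_pos: [0.4663, -0.2469, 0.2729]
eef_rot: [0.99, 0.139, 0.0, -0.0]
contact_force: [-0.3, -0.5, -1.0]
width: 0.989
grasp_force: 0.0
```

```bash
python3 - <<'E'
from h import *
snap('wrist','w1'); print(st()[1]); go(.416,.288,.2,1.745)
E
```

```text
[ 0.46496305 -0.24782504  0.27281615]
shift cm [  9.92 -52.88   7.29] turn -1.469 rows 8.7 yaw 0.276 j1,j6 [-0.49  2.38]
```

View pics/w1.png

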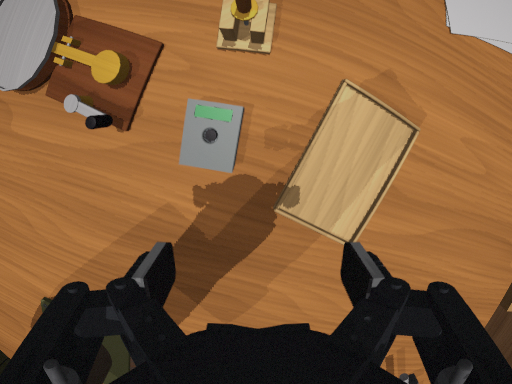

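```bash
python3 - <<'E'
from h import *
t=load('top0');s=load('scene0');w=load('w1')
A=lambda u,v:ray(t,119.5+(u+.5)/2.85,139.5+(v+.5)/2.85)
B=lambda u,v:ray(s,119.5+(u+.5)/2.66,119.5+(v+.5)/2.66)
W=lambda u,v:wray(w,u,v)
print('button',tri(A(555,242),B(262,109),W(209.5,135)),onz(*W(209.5,135),.04),onz(*A(555,242),.042),onz(*B(262,109),.042))
for uv in[(188,99),(244,106),(235,172),(179,164)]: print('rec',onz(*W(*uv),.046))
print('hinge',tri(A(378,237),B(416,163),W(71,103)))
print('knob W', onz(*W(104,120),.092),onz(*W(90,122),.06))
for uv in[(347,80),(418,128),(352,242),(276,208)]: print('tray',onz(*W(*uv),.018))
for uv in[(266,55-1),(217,48)]: print('restbase',onz(*W(*uv),.012))
E
```

```text
button (array([ 0.4909, -0.1815,  0.0446]), [0.0007, 0.0004, 0.0007]) [ 0.491  -0.1807  0.04  ] [ 0.4904 -0.1824  0.042 ] [ 0.4885 -0.1827  0.042 ]
rec [ 0.5269 -0.1455  0.046 ]
rec [ 0.5352 -0.2117  0.046 ]
rec [ 0.4567 -0.2223  0.046 ]
rec [ 0.4481 -0.1534  0.046 ]
hinge (array([0.4914, 0.0113, 0.0527]), [0.0006, 0.0003, 0.0004])
knob W [ 0.4857 -0.0659  0.092 ] [ 0.4742 -0.0287  0.06  ]
tray [ 0.6075 -0.3265  0.018 ]
tray [ 0.5832 -0.4465  0.018 ]
tray [ 0.398  -0.4093  0.018 ]
tray [ 0.418  -0.2871  0.018 ]
restbase [ 0.6083 -0.2183  0.012 ]
restbase [ 0.6    -0.1559  0.012 ]
```

Call:
carry_out(targets=[[[10,-53,4],-0.18,8.5],[[10,-53,4],-0.36,8.5],[[10,-53,4],-0.54,8.5],[[10,-53,4],-0.72,8.5],[[10,-53,4],-0.9,8.5],[[10,-53,4],-1.08,8.5],[[10,-53,4],-1.26,8.5],[[10,-53,4],-1.44,8.5],[[10,-53,4],-1.47,8.5],[[10,-53,4],-1.47,8.5],[[10,-53,4],-1.47,8.5]])

```text
time: 2.58
tool_pos: [0.4174, 0.2871, 0.2331]
eef_rot: [0.644, 0.765, -0.001, 0.0]
contact_force: [-0.6, 0.4, 0.2]
width: 0.995
grasp_force: 0.0
```

```bash
python3 - <<'E'
from h import *
snap('wrist','w2'); print(st()[1]); go(.416,.288,.2,1.745)
E
```

```text
[0.41753966 0.28687659 0.2332281 ]
shift cm [ 0.14 -0.13  3.32] turn -0.003 rows 0.5 yaw 1.742 j1,j6 [0.6 2. ]
```

View pics/w2.png

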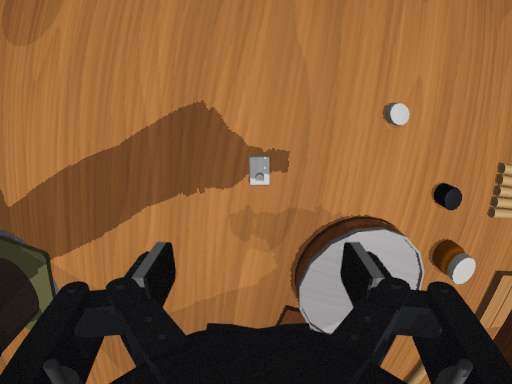

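```bash
python3 - <<'E'
from h import *
c=load('w2');h=cv2.cvtColor(c['img'],cv2.COLOR_RGB2HSV);m=((h[...,1]<60)&(h[...,2]>90)).astype(np.uint8)
for x0,y0,x1,y1,n in((235,140,290,200,'spr'),(380,95,420,135,'bil')):
    mm=np.zeros_like(m);mm[y0:y1,x0:x1]=m[y0:y1,x0:x1]
    cs=max(cv2.findContours(mm,0,1)[0],key=cv2.contourArea)
    R=cv2.minAreaRect(cs);print(n,R);[print(b,onz(*wray(c,*b),.014 if n=='spr' else .018)) for b in cv2.boxPoints(R)]
    print(onz(*wray(c,*R[0]),.008))
t=load('top0');s=load('scene0')
print('billet',tri(ray(t,133.2,194.5),ray(s,397,264.8),wray(c,399,114)))
print('spr',tri(ray(t,163.4,244.7),ray(s,376.4,208.5),wray(c,259.8,171)))
cv2.imwrite('pics/c2.png',cv2.resize(c['img'][140:205,225:300],None,fx=7,fy=7,interpolation=2)[:,:,::-1])
E
```

```text
spr ((259.0, 169.5), (29.0, 20.0), 90.0)
[249. 155.] [0.4031 0.3038 0.014 ]
[269. 155.] [0.4259 0.3078 0.014 ]
[269. 184.] [0.4321 0.2737 0.014 ]
[249. 184.] [0.4088 0.2696 0.014 ]
[0.4177 0.2877 0.008 ]
bil ((399.5, 113.5), (21.0, 19.0), 90.0)
[390. 103.] [0.5568 0.3986 0.018 ]
[409. 103.] [0.5826 0.4056 0.018 ]
[409. 124.] [0.5884 0.3803 0.018 ]
[390. 124.] [0.5623 0.3738 0.018 ]
[0.5772 0.3904 0.008 ]
billet (array([0.5732, 0.3898, 0.0124]), [0.0016, 0.0008, 0.0013])
spr (array([0.4177, 0.2877, 0.0087]), [0.002, 0.0009, 0.0018])
```

View pics/c2.png

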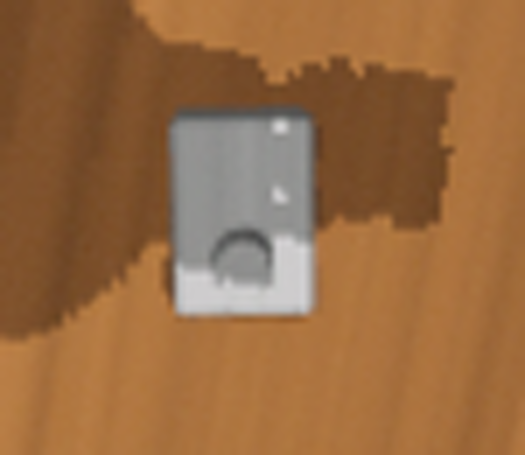

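Call:
carry_out(targets=[[[0,0,6],0,6],[[0,0,12],0,6],[[0,0,17],0,6],[[0,0,19.5],0,6],[[0,0,20.7],0,6],[[0,0,20.7],0,1.5],[[0,0,20.7],0,1.5],[[0,0,20.7],0,1.5],[[0,0,20.7],0,1.5],[[0,0,20.7],0,1.5]], force=40)

```text
time: 3.88
tool_pos: [0.4188, 0.2892, 0.0278]
eef_rot: [0.643, 0.766, 0.001, 0.001]
contact_force: [0.1, -1.7, 6.5]
width: 0.266
grasp_force: 40.7
```

Call:
carry_out(targets=[[[0,0,-5],0,1.5],[[0,0,-10],0,1.5],[[-6,4.2,-11],0,1.5],[[-12,8.5,-11],0,1.5],[[-18.2,12.9,-11],0,1.5],[[-18.2,12.9,-11],0,1.5],[[-18.2,12.9,-7],0,1.5],[[-18.2,12.9,-7],0,1.5]])

```text
time: 4.88
tool_pos: [0.5731, 0.1306, 0.0937]
eef_rot: [0.644, 0.765, -0.003, -0.002]
contact_force: [-0.6, -0.5, -0.4]
width: 0.263
grasp_force: 39.9
```

```bash
python3 - <<'E'
from h import *
s=st();print(s[1],s[0]['width'],s[0]['grasp_force'],s[0]['contact_force']);go(.576,.130,.0695)
snap('scene','s1');t=snap('top','t1')
h=cv2.cvtColor(t['img'],cv2.COLOR_RGB2HSV)
E
```

```text
[0.57305748 0.13055493 0.09372891] 0.2629654577355723 39.8814457654953 [-0.6097361  -0.46121679 -0.35745963]
shift cm [-0.1   0.3   2.42] turn 0 rows 0.4 yaw 1.743 j1,j6 [0.22 1.62]
```

Call:
carry_out(targets=[[[0,0.3,1.5],0,1.5],[[0,0.3,2.3],0,1.5],[[0,0.3,2.3],0,1.5]])

```text
time: 5.35
tool_pos: [0.578, 0.1322, 0.0726]
eef_rot: [0.643, 0.766, -0.001, -0.001]
contact_force: [-0.0, -1.0, -0.9]
width: 0.261
grasp_force: 39.9
```

Call:
carry_out(targets=[[[0,0,0.2],0,1.5],[[0,0,0.35],0,1.5],[[0,0,0.35],0,1.5]])

```text
time: 5.72
tool_pos: [0.5789, 0.1321, 0.0698]
eef_rot: [0.643, 0.766, 0.0, -0.0]
contact_force: [-0.7, -0.3, -0.9]
width: 0.267
grasp_force: 39.9
```

Call:
carry_out(targets=[[[0,0,0.1],0,1.5],[[0,0,0.15],0,1.5],[[0,0,0.15],0,1.5]])

```text
time: 6.1
tool_pos: [0.579, 0.1321, 0.0684]
eef_rot: [0.643, 0.766, 0.0, 0.0]
contact_force: [0.3, 0.5, -0.6]
width: 0.263
grasp_force: 40.0
```

Call:
carry_out(targets=[[[0,0,0.1],0,1.5],[[0,0,0.2],0,1.5],[[0,0,0.2],0,1.5]])

```text
time: 6.48
tool_pos: [0.579, 0.1321, 0.0676]
eef_rot: [0.643, 0.766, 0.0, 0.0]
contact_force: [-2.7, -0.3, 8.5]
width: 0.269
grasp_force: 40.9
```

Call:
carry_out(targets=[[[0,0,0],0,4.6],[[0,0,0],0,4.6],[[0,0,0],0,4.6],[[0,0,-5],0,4.6],[[0,0,-10],0,4.6],[[6,1,-14],0,6],[[12,2,-14],0,6],[[18,3,-14],0,6],[[21,4,-14],0,6],[[21,4,-14],0,6]])

```text
time: 7.72
tool_pos: [0.5819, 0.3489, 0.2053]
eef_rot: [0.642, 0.767, 0.0, -0.0]
contact_force: [-0.4, -0.6, -0.8]
width: 0.701
grasp_force: 0.0
```

```bash
python3 - <<'E'
from h import *
c=snap('wrist','w3');snap('top','t2');t=snap('scene','s2');print(st()[1])
h=cv2.cvtColor(c['img'],cv2.COLOR_RGB2HSV);m=((h[...,1]<60)&(h[...,2]>90)).astype(np.uint8)
k,_,stt,ce=cv2.connectedComponentsWithStats(m)
for i in range(1,k):
    if stt[i,4]>80: print(stt[i],ce[i].round(1),onz(*wray(c,*ce[i]),.012))
a=cv2.imread('pics/w3.png');b=cv2.resize(cv2.imread('pics/s2.png')[180:300,260:430],None,fx=1.7,fy=1.7)
a=np.hstack([a,cv2.copyMakeBorder(b,0,384-b.shape[0],0,0,0)]);cv2.imwrite('pics/c3.png',a);print(a.shape)
E
```

```text
[0.58183489 0.34502344 0.20584279]
[243 126  27  27 548] [256.  138.7] [0.572  0.3884 0.012 ]
[465 197  47   9 103] [485.2 201. ] [0.899 0.375 0.012]
[462 211  50   6 107] [484.2 213.3] [0.9053 0.3576 0.012 ]
[458 223  54   5 115] [482.2 225.2] [0.9099 0.3399 0.012 ]
[ 452  228   60  102 1150] [488.8 274.4] [0.9741 0.262  0.012 ]
[ 190  270  110   61 4956] [240.9 300.6] [0.5882 0.1837 0.012 ]
[441 358  13  17  84] [447.3 365. ] [1.002  0.0576 0.012 ]
(384, 801, 3)
```

View pics/c3.png

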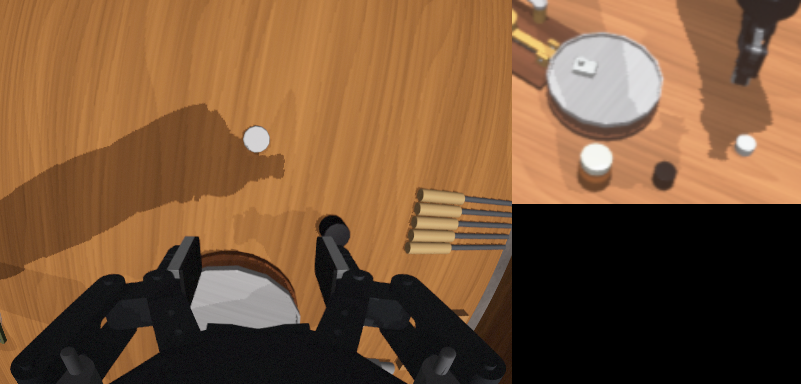

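Call:
carry_out(targets=[[[4.5,-0.2,3],0,6],[[4.5,-0.2,8],0,6],[[4.5,-0.2,13],0,6],[[4.5,-0.2,16.5],0,6],[[4.5,-0.2,17.7],0,6],[[4.5,-0.2,17.7],0,6],[[4.5,-0.2,17.7],0,2],[[4.5,-0.2,17.7],0,2],[[4.5,-0.2,17.7],0,2],[[4.5,-0.2,17.7],0,2],[[4.5,-0.2,17.7],0,2]])

```text
time: 9.25
tool_pos: [0.5738, 0.3906, 0.0317]
eef_rot: [0.643, 0.766, 0.002, 0.001]
contact_force: [0.5, -0.4, 5.6]
width: 0.3
grasp_force: 39.1
```

Call:
carry_out(targets=[[[0,0,-5],0,2],[[0,0,-10],0,2],[[-6,-1,-11],0,2],[[-12,-2,-11],0,2],[[-18,-3.2,-11],0,2],[[-19.2,-3.2,-11],0,2],[[-19.2,-3.2,-8],0,2],[[-19.2,-3.2,-5.5],0,2],[[-19.2,-3.2,-4.8],0,2],[[-19.2,-3.2,-4.6],0,2],[[-19.2,-3.2,-4.6],0,2]])

```text
time: 10.62
tool_pos: [0.5747, 0.1958, 0.0762]
eef_rot: [0.643, 0.766, 0.001, 0.0]
contact_force: [-0.6, -1.1, 0.0]
width: 0.302
grasp_force: 39.6
```

Call:
carry_out(targets=[[[0,0,0.2],0,2],[[0,0,0.4],0,2],[[0,0,0.5],0,2],[[0,0,0.5],0,2]])

```text
time: 11.12
tool_pos: [0.5745, 0.1954, 0.0716]
eef_rot: [0.643, 0.766, 0.001, 0.0]
contact_force: [-2.0, 0.0, 5.4]
width: 0.3
grasp_force: 40.3
```

Call:
carry_out(targets=[[[0,0,0],0,4.6],[[0,0,0],0,4.6],[[0,0,0],0,4.6],[[0,0,-5],0,4.6],[[0,0,-10],0,4.6],[[-6,-3.5,-14],0,4.6],[[-12,-7,-14],0,4.6],[[-18,-11,-14],0,4.6],[[-22.5,-13.5,-14],0,4.6],[[-22.5,-13.5,-14],0,4.6],[[-22.5,-13.5,-14],0,4.6]])

```text
time: 12.5
tool_pos: [0.479, -0.051, 0.2104]
eef_rot: [0.645, 0.765, 0.0, -0.0]
contact_force: [0.7, 0.6, -0.7]
width: 0.54
grasp_force: 0.0
```

```bash
python3 - <<'E'
from h import *
c=snap('wrist','w4');snap('top','t3');t=snap('scene','s3');print(st()[1])
a=cv2.imread('pics/w4.png');b=cv2.resize(cv2.imread('pics/s3.png')[140:290,220:370],None,fx=1.9,fy=1.9)
a=np.hstack([a,cv2.copyMakeBorder(b,0,384-b.shape[0],0,0,0)]);cv2.imwrite('pics/c4.png',a)
E
```

```text
[ 0.48011366 -0.04908609  0.21027195]
```

View pics/c4.png

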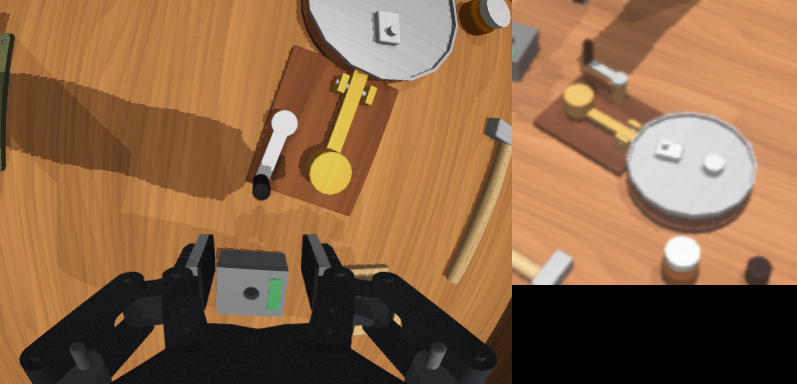

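```bash
python3 - <<'E'
from h import *
c=load('w4')
t=load('top0');s=load('scene0')
A=lambda u,v:ray(t,119.5+(u+.5)/2.85,139.5+(v+.5)/2.85)
B=lambda u,v:ray(s,119.5+(u+.5)/2.66,119.5+(v+.5)/2.66)
print('knobtop',onz(*wray(c,261.5,191),.092),onz(*wray(c,262,178),.056),'hinge',onz(*wray(c,284.5,123),.054),tri(A(378,237),B(416,163),wray(c,284.5,123)),'cp',onz(*wray(c,330,173),.052))
print(tri(A(436,251),B(372,112),wray(c,261.5,191)))
for uv in((251,290),): print('button',onz(*wray(c,251.5,293),.04))
go(.4815,-.048,.092)
E
```

```text
knobtop [ 0.4805 -0.0468  0.092 ] [ 0.4809 -0.0438  0.056 ] hinge [0.4926 0.0112 0.054 ] (array([0.4918, 0.0112, 0.0529]), [0.001, 0.0001, 0.0009]) cp [ 0.5461 -0.0281  0.052 ]
(array([ 0.4787, -0.0485,  0.0895]), [0.0021, 0.0004, 0.0022])
button [ 0.4936 -0.1857  0.04  ]
shift cm [ 0.08  0.15 11.83] turn 0 rows 1.9 yaw 1.744 j1,j6 [-0.1   1.29]
```

Call:
carry_out(targets=[[[0.1,0.1,5],0,4.6],[[0.1,0.1,9],0,4.6],[[0.1,0.1,11.7],0,4.6],[[0.1,0.1,11.7],0,4.6],[[0.1,0.1,11.7],0,1.2],[[0.1,0.1,11.7],0,1.2],[[0.1,0.1,11.7],0,1.2],[[0.1,0.1,11.7],0,1.2],[[0.1,0.1,11.7],0,1.2],[[0.1,0.1,11.7],0,1.2]], force=20)

```text
time: 13.9
tool_pos: [0.4816, -0.0486, 0.0946]
eef_rot: [0.643, 0.766, 0.001, 0.001]
contact_force: [-0.8, -0.1, 6.8]
width: 0.177
grasp_force: 20.7
```

```bash
python3 - <<'E'
from h import *
s,p,R,w=st();print(p,w,s['width'],s['grasp_force'])
H=np.array([.4918,.0112]); d=p[:2]-H; print(np.hypot(*d),np.arctan2(d[1],d[0]))
a0=np.arctan2(d[1],d[0])
for a in np.linspace(.125,1.45,9):
    q=H+.06*np.array([np.cos(a0-a),np.sin(a0-a)]); print(round(a,2),(R.T@np.r_[q-p[:2],0]*100).round(1))
E
```

```text
[ 0.48161137 -0.04857386  0.09457829] 1.7437458777822479 0.176667533829887 20.703354477882385
0.06063597964360523 -1.7396266979009654
0.12 [ 0.4 -0.7 -0. ]
0.29 [ 0.9 -1.5 -0. ]
0.46 [ 1.5 -2.3 -0. ]
0.62 [ 2.3 -2.9 -0. ]
0.79 [ 3.1 -3.4 -0. ]
0.95 [ 4.1 -3.7 -0. ]
1.12 [ 5.1 -3.9 -0. ]
1.28 [ 6. -4. -0.]
1.45 [ 7.  -3.8 -0. ]
```

Call:
carry_out(targets=[[[0.4,-0.7,0],0.12,1.2],[[0.9,-1.5,0],0.29,1.2],[[1.5,-2.3,0],0.46,1.2],[[2.3,-2.9,0],0.62,1.2],[[3.1,-3.4,0],0.79,1.2],[[4.1,-3.7,0],0.95,1.2],[[5.1,-3.9,0],1.12,1.2],[[6.0,-4.0,0],1.28,1.2],[[6.8,-3.9,0],1.4,1.2],[[6.8,-3.9,0],1.4,1.2]])

```text
time: 15.15
tool_pos: [0.4313, 0.0113, 0.0945]
eef_rot: [0.985, 0.171, 0.001, 0.001]
contact_force: [-0.6, -1.3, 7.0]
width: 0.177
grasp_force: 20.9
```

```bash
python3 - <<'E'
from h import *
s,p,R,w=st();print(p,w,s['width'],s['grasp_force'],s['contact_force'])
H=np.array([.4918,.0112]); d=p[:2]-H; print(np.hypot(*d),np.arctan2(d[1],d[0]))
E
```

```text
[0.43133201 0.01125659 0.09454233] 0.34282328766193976 0.1765421935440086 20.852570235729218 [-0.61541074 -1.32882955  7.01511142]
0.06046801848296638 3.140656749034742
```

Call:
carry_out(targets=[[[0,0,0],0,4],[[0,0,0],0,4],[[0,0,0],0,4],[[0,0,-5],0,4],[[0,0,-10],0,4],[[2,5,-14],0,5],[[4,11,-14],0,5],[[6,16,-14],0,5],[[8,21,-14],0,5],[[8,23.5,-14],0,5],[[8,23.5,-14],0,5]])

```text
time: 16.52
tool_pos: [0.5853, -0.1842, 0.2322]
eef_rot: [0.985, 0.17, -0.0, -0.0]
contact_force: [0.0, 0.7, 1.0]
width: 0.583
grasp_force: 0.0
```

```bash
python3 - <<'E'
from h import *
c=snap('wrist','w5');t=snap('top','t4');s=snap('scene','s4');print(st()[1])
a=cv2.resize(c['img'][20:240,150:400],None,fx=1.7,fy=1.7,interpolation=2)[:374]
b=cv2.resize(s['img'][140:290,150:370],None,fx=1.7,fy=1.7,interpolation=2)
b=cv2.copyMakeBorder(b,0,a.shape[0]-b.shape[0],0,0,0)
o=np.hstack([a,b])[:,:,::-1];print(o.shape);cv2.imwrite('pics/c5.png',o)
E
```

```text
[ 0.58419756 -0.18178586  0.23300853]
(374, 799, 3)
```

View pics/c5.png

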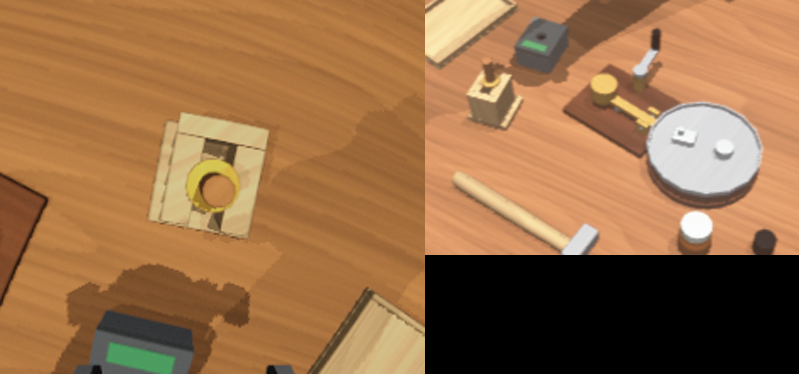

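```bash
python3 - <<'E'
from h import *
c=load('w5');t=load('top0');s=load('scene0')
W=lambda u,v:wray(c,149.5+(u+.5)/1.7,19.5+(v+.5)/1.7)
A=lambda u,v:ray(t,119.5+(u+.5)/2.85,139.5+(v+.5)/2.85)
B=lambda u,v:ray(s,119.5+(u+.5)/2.66,119.5+(v+.5)/2.66)
for k,uv in dict(wallL=(180,112),wallR=(271,130),wallRi=(268,151),wallLi=(178,133),R=(249,238),L=(161,222)).items(): print(k,onz(*W(*uv),.072))
print('handle top',onz(*W(218,190),.122),'collar',onz(*W(213,186),.077))
print(tri(W(218,190),A(568,96),B(180,153)))
go(.64,-.18,.125,-.15)
# beam/pan: castings
E
```

```text
wallL [ 0.6733 -0.1517  0.072 ]
wallR [ 0.6815 -0.2022  0.072 ]
wallRi [ 0.6698 -0.2047  0.072 ]
wallLi [ 0.6619 -0.1546  0.072 ]
R [ 0.6198 -0.2121  0.072 ]
L [ 0.6117 -0.1622  0.072 ]
handle top [ 0.6415 -0.1817  0.122 ] collar [ 0.6407 -0.1823  0.077 ]
(array([ 0.641 , -0.1819,  0.1134]), [0.0005, 0.0018, 0.0023])
shift cm [ 5.32  1.73 10.79] turn 0.494 rows 1.9 yaw 0.344 j1,j6 [-0.3  2.5]
```

Call:
carry_out(targets=[[[5.3,1.9,2],0,5],[[5.3,1.9,6],0,5],[[5.3,1.9,10],0,5],[[5.3,1.9,12],0,5],[[5.3,1.9,12],0,5],[[5.3,1.9,12],0,1],[[5.3,1.9,12],0,1],[[5.3,1.9,12],0,1],[[5.3,1.9,12],0,1],[[5.3,1.9,12],0,1],[[5.3,1.9,12],0,1]], force=50)

```text
time: 18.05
tool_pos: [0.6423, -0.1826, 0.1152]
eef_rot: [0.985, 0.171, 0.002, 0.0]
contact_force: [-1.3, 1.0, 6.7]
width: 0.169
grasp_force: 48.9
```

```bash
python3 - <<'E'
from h import *
s,p,R,w=st();print(p,w,s['width'],s['grasp_force'],s['contact_force'])
c=snap('scene','s5');b=cv2.resize(c['img'][140:300,150:370],None,fx=3.4,fy=3.4,interpolation=2);cv2.imwrite('pics/c6.png',b[:,:,::-1])
E
```

```text
[ 0.64225516 -0.18260312  0.11517638] 0.34385981085375206 0.16922694864438803 48.89144718647003 [-1.32032068  0.97165469  6.72360213]
```

View pics/c6.png

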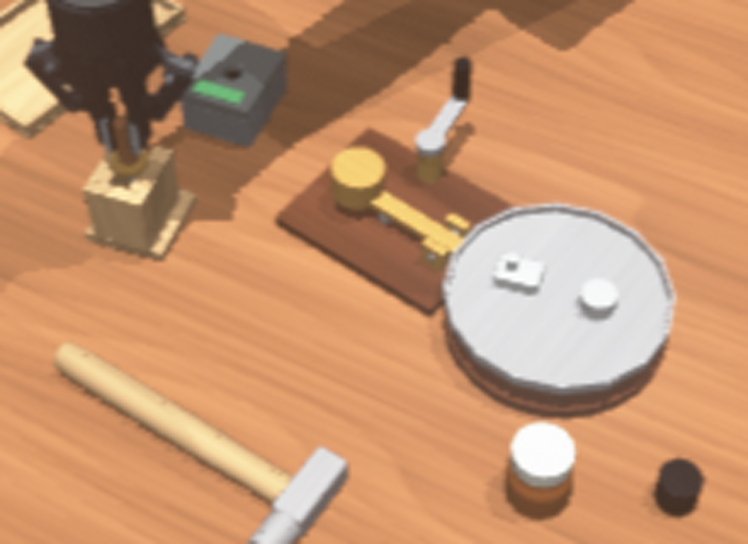

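Call:
carry_out(targets=[[[0,0,-4],0,1],[[0,0,-8.5],0,1],[[-3,-1,-8.5],0,1],[[-7,-2.5,-8.5],0,1],[[-11,-4,-8.5],0,1],[[-14.1,-5.1,-8.5],0,1],[[-14.1,-5.1,-8.5],0,1],[[-14.1,-5.1,-6],0,1],[[-14.1,-5.1,-5],0,1],[[-14.1,-5.1,-5],0,1]])

```text
time: 19.35
tool_pos: [0.4912, -0.1819, 0.1626]
eef_rot: [0.985, 0.171, -0.001, -0.0]
contact_force: [-0.0, 0.3, -0.4]
width: 0.17
grasp_force: 48.9
```

```bash
python3 - <<'E'
from h import *
s,p,R,w=st();print(p,w,s['width'],s['contact_force']);
E=np.array([.6423-.641,-.1826+.182]); go(.4912+E[0],-.182+E[1],.1352)
snap('top','t6');c=snap('scene','s6');d=snap('wrist','w6')
a=cv2.resize(c['img'][120:220,160:260],None,fx=3.8,fy=3.8,interpolation=2)
b=d['img'][100:384,50:462];b=cv2.copyMakeBorder(b,0,380-b.shape[0],0,0,0)
cv2.imwrite('pics/c7.png',np.hstack([a,b])[:,:,::-1])
E
```

```text
[ 0.49117586 -0.18193834  0.16256054] 0.34394724510824726 0.16975602884807592 [-0.04429582  0.34626261 -0.36816928]
shift cm [0.11 0.11 2.74] turn 0 rows 0.4 yaw 0.344 j1,j6 [-0.35  2.44]
```

View pics/c7.png

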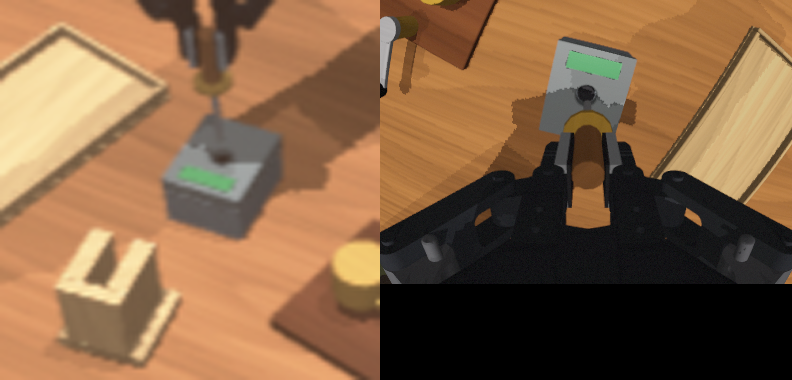

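```bash
python3 - <<'E'
from h import *
c=load('s6')
f=lambda u,v:ray(c,159.5+(u+.5)/3.8,119.5+(v+.5)/3.8)
print('tip',onz(*f(218,139),.0614),'hole',onz(*f(222,158),.046))
d=load('w6'); print(onz(*wray(d,50+587-380,100+95),.046))
E
```

```text
tip [ 0.4904 -0.1839  0.0614] hole [ 0.494  -0.1794  0.046 ]
[ 0.4923 -0.1822  0.046 ]
```

Call:
carry_out(targets=[[[0.2,-0.1,0],0,1],[[0.2,-0.1,1],0,1],[[0.2,-0.1,1.6],0,1],[[0.2,-0.1,2.0],0,1],[[0.2,-0.1,2.0],0,1]])

```text
time: 20.12
tool_pos: [0.4924, -0.1804, 0.1427]
eef_rot: [0.985, 0.171, -0.0, -0.0]
contact_force: [-0.5, -0.0, -0.7]
width: 0.167
grasp_force: 48.9
```

Call:
carry_out(targets=[[[0,0,0.3],0,1],[[0,0,0.5],0,1],[[0,0,0.7],0,1],[[0,0,0.75],0,1],[[0,0,0.75],0,1],[[0,0,0.75],0,1]])

```text
time: 20.88
tool_pos: [0.4931, -0.1806, 0.1361]
eef_rot: [0.985, 0.171, 0.0, 0.0]
contact_force: [-0.2, 0.3, 3.6]
width: 0.168
grasp_force: 49.2
```

Contact is at spring level; press a little further until it bottoms.

Call:
carry_out(targets=[[[0,0,0.1],0,1],[[0,0,0.2],0,1],[[0,0,0.2],0,1],[[0,0,0.2],0,1]])

```text
time: 21.38
tool_pos: [0.4937, -0.1807, 0.1356]
eef_rot: [0.985, 0.171, 0.001, 0.001]
contact_force: [-1.2, 0.6, 13.5]
width: 0.166
grasp_force: 50.6
```

Call:
carry_out(targets=[[[0,0,-3],0,1],[[0,0,-6],0,1],[[4,1.4,-6.5],0,1],[[8,3,-6.5],0,1],[[12,4.4,-6.5],0,1],[[14,5.1,-6.5],0,1],[[14,5.1,-6.5],0,1],[[14,5.1,-6.5],0,1]])

```text
time: 22.38
tool_pos: [0.6405, -0.1811, 0.1979]
eef_rot: [0.985, 0.171, -0.001, -0.0]
contact_force: [-0.5, -0.3, -0.9]
width: 0.168
grasp_force: 49.0
```

```bash
python3 - <<'E'
from h import *
s,p,R,w=st();print(p,s['contact_force']);go(.6423,-.1826,.116)
d=snap('wrist','w7');snap('scene','s7')
E
```

```text
[ 0.64054568 -0.18109854  0.19794562] [-0.45471114 -0.25627084 -0.90602349]
shift cm [0.13 0.21 8.19] turn 0 rows 1.3 yaw 0.344 j1,j6 [-0.28  2.52]
```

Call:
carry_out(targets=[[[0.1,0.2,2],0,1],[[0.1,0.2,5],0,1],[[0.1,0.2,7],0,1],[[0.1,0.2,7.8],0,1],[[0.1,0.2,7.8],0,1]])

```text
time: 23.1
tool_pos: [0.6428, -0.1829, 0.1208]
eef_rot: [0.985, 0.171, -0.0, -0.0]
contact_force: [-0.2, -0.4, -0.3]
width: 0.172
grasp_force: 49.0
```

Call:
carry_out(targets=[[[0,0,0.2],0,1],[[0,0,0.4],0,1],[[0,0,0.6],0,1],[[0,0,0.6],0,1]])

```text
time: 23.6
tool_pos: [0.6437, -0.1829, 0.1152]
eef_rot: [0.985, 0.171, 0.0, 0.0]
contact_force: [0.2, 0.7, 1.2]
width: 0.17
grasp_force: 49.1
```

Call:
carry_out(targets=[[[0,0,0.1],0,1],[[0,0,0.1],0,1],[[0,0,0.1],0,3.5],[[0,0,0.1],0,3.5],[[0,0,0.1],0,3.5],[[0,0,-3],0,3.5],[[0,0,-8],0,3.5],[[0,0,-12],0,3.5],[[-5,-2,-12],0,3.5],[[-6,-2,-12],0,3.5],[[-6,-2,-12],0,4.5]])

```text
time: 24.98
tool_pos: [0.5798, -0.1845, 0.2349]
eef_rot: [0.985, 0.171, 0.0, 0.0]
contact_force: [-0.1, -0.4, 0.7]
width: 0.522
grasp_force: 0.0
```

```bash
python3 - <<'E'
from h import *
s,p,R,w=st();print(p);go(.4313,.0113,.18);go(.4313,.0113,.0946)
d=snap('wrist','w8');c=snap('scene','s8')
# collar/handle compare with before
for n,k in(('w5','w5'),('w8','w8')):
    q=load(n);h=cv2.cvtColor(q['img'],cv2.COLOR_RGB2HSV);m=((h[...,0]>22)&(h[...,0]<32)&(h[...,1]>170)&(h[...,2]>120)).astype(np.uint8)
    kk,_,z,ce=cv2.connectedComponentsWithStats(m)
    for i in range(1,kk):
        if z[i,4]>60:
            x,y,ww,hh,_=z[i];print(n,z[i],onz(*wray(q,x+ww/2-.5,y+hh/2-.5),.077))
E
```

```text
[ 0.57978031 -0.18449935  0.2349237 ]
shift cm [ -7.4  -23.43   5.49] turn 0 rows 4.0 yaw 0.343 j1,j6 [-0.31  2.49]
shift cm [ -7.4  -23.43  14.03] turn 0 rows 4.5 yaw 0.343 j1,j6 [-0.31  2.49]
```

Call:
carry_out(targets=[[[-2,-6,0],0,4],[[-4,-12,0],0,4],[[-6,-18,0],0,4],[[-7.4,-23.4,0],0,4],[[-7.4,-23.4,2],0,4],[[-7.4,-23.4,7],0,4]])

```text
time: 25.82
tool_pos: [0.4358, 0.0124, 0.1665]
eef_rot: [0.985, 0.172, 0.004, 0.001]
contact_force: [1.0, -0.2, -0.7]
width: 0.467
grasp_force: 0.0
```

```bash
python3 - <<'E'
from h import *
go(.4313,.0113,.0935)
E
```

```text
shift cm [-0.52 -0.07  7.29] turn 0 rows 1.2 yaw 0.346 j1,j6 [0.03 2.82]
```

Call:
carry_out(targets=[[[0,0,2],0,4],[[0,0,5],0,4],[[0,0,7.1],0,4],[[0,0,7.1],0,4],[[0,0,7.1],0,1.2],[[0,0,7.1],0,1.2],[[0,0,7.1],0,1.2],[[0,0,7.1],0,1.2],[[0,0,7.1],0,1.2],[[0,0,7.1],0,1.2]], force=20)

```text
time: 27.08
tool_pos: [0.4329, 0.0114, 0.0946]
eef_rot: [0.985, 0.171, 0.001, -0.0]
contact_force: [1.7, 3.3, 5.2]
width: 0.174
grasp_force: 22.0
```

```bash
python3 - <<'E'
from h import *
s,p,R,w=st();print(p,w,s['width'],s['grasp_force'])
H=np.array([.4918,.0112]); d=p[:2]-H; a0=np.arctan2(d[1],d[0]);print(np.hypot(*d),a0)
for a in np.r_[np.arange(.16,1.3,.16),1.36,1.42]:
    q=H+.0605*np.array([np.cos(a0+a),np.sin(a0+a)]); print(round(a,2),(R.T@np.r_[q-p[:2],0]*100).round(1))
E
```

```text
[0.43285963 0.0114476  0.09457743] 0.3439755939092074 0.17404673616517338 21.995311081409454
0.05894089182246413 3.137391870232197
0.16 [-0.4  0.9 -0. ]
0.32 [-0.5  1.8 -0. ]
0.48 [-0.5  2.8 -0. ]
0.64 [-0.3  3.8 -0. ]
0.8 [0.1 4.7 0. ]
0.96 [0.6 5.5 0. ]
1.12 [1.2 6.2 0. ]
1.28 [1.9 6.9 0. ]
1.36 [2.3 7.1 0. ]
1.42 [2.6 7.3 0. ]
```

Call:
carry_out(targets=[[[-0.4,0.9,0],-0.16,1.2],[[-0.5,1.8,0],-0.32,1.2],[[-0.5,2.8,0],-0.48,1.2],[[-0.3,3.8,0],-0.64,1.2],[[0.1,4.7,0],-0.8,1.2],[[0.6,5.5,0],-0.96,1.2],[[1.2,6.2,0],-1.12,1.2],[[1.9,6.9,0],-1.28,1.2],[[2.3,7.1,0],-1.36,1.2],[[2.6,7.3,0],-1.4,1.2],[[2.6,7.3,0],-1.4,1.2]])

```text
time: 28.45
tool_pos: [0.4808, -0.0469, 0.0945]
eef_rot: [0.643, 0.766, 0.002, -0.001]
contact_force: [-0.1, 8.6, 8.7]
width: 0.175
grasp_force: 22.3
```

```bash
python3 - <<'E'
from h import *
s,p,R,w=st();print(p,w,s['contact_force'])
H=np.array([.4918,.0112]); d=p[:2]-H; print(np.hypot(*d),np.arctan2(d[1],d[0]))
E
```

```text
[ 0.48083636 -0.04688376  0.09446684] 1.744830116135048 [-0.09140682  8.55616891  8.67783317]
0.0591094278704276 -1.7573570731079198
```

Call:
carry_out(targets=[[[0,0.1,0],0,1.2],[[0,0.1,0],0,1.2],[[0,0,0],0,4],[[0,0,0],0,4],[[0,0,0],0,4],[[0,0,-5],0,4],[[0,0,-10],0,4],[[0,0,-12],0,4],[[0,0,-12],0,4]])

```text
time: 29.58
tool_pos: [0.482, -0.0492, 0.2152]
eef_rot: [0.643, 0.765, 0.001, 0.002]
contact_force: [-0.5, -0.3, -0.5]
width: 0.468
grasp_force: 0.0
```

```bash
python3 - <<'E'
from h import *
print(st()[1]);c=snap('wrist','w9');t=snap('top','t9');s=snap('scene','s9')
def proj(c,X):
    q=np.array(c['R'])@np.array(X)+np.array(c['t']);K=c['intrinsics'];return (q[:2]/q[2]*K[0,0]+K[:2,2]).round(1)
for n,c in(('3',load('s3')),('9',s)):
    g=cv2.cvtColor(c['img'],cv2.COLOR_RGB2GRAY);
    for nm,X in(('spr',(.579,.132,.055)),('bil',(.5745,.1954,.055))):
        u,v=proj(c,X).astype(int); w=g[v-11:v+12,u-11:u+12]; 
        m=(w>208); ys,xs=np.nonzero(m); print(n,nm,(u,v),m.sum(),(xs.mean()+u-11).round(1) if m.any() else 0,(ys.mean()+v-11).round(1) if m.any() else 0,np.percentile(w,[10,50,90]))
    print('pan median',np.median(g[205:245,290:340]))
a=cv2.absdiff(load('s3')['img'],s['img']).max(2); y,x=np.nonzero(a[190:260,275:355]>40);print(len(x), (x.min()+275,x.max()+275,y.min()+190,y.max()+190) if len(x) else '')
E
```

```text
[ 0.48198064 -0.04918975  0.21524082]
3 spr (np.int64(302), np.int64(217)) 452 302.2 216.3 [184.8 221.  237.2]
3 bil (np.int64(326), np.int64(225)) 464 326.2 224.3 [194.  219.  237.6]
pan median 219.0
9 spr (np.int64(302), np.int64(217)) 452 302.2 216.3 [185.6 221.  238. ]
9 bil (np.int64(326), np.int64(225)) 529 326.0 225.0 [216. 219. 220.]
pan median 219.0
87 (np.int64(320), np.int64(336), np.int64(227), np.int64(247))
```

```bash
python3 - <<'E'
from h import *
for n in('s9',):
    c=load(n);g=cv2.cvtColor(c['img'],cv2.COLOR_RGB2GRAY).astype(int); o=cv2.cvtColor(load('s3')['img'],cv2.COLOR_RGB2GRAY).astype(int)
    for nm,a in(('new',g),('old',o)):
        m=(a[195:262,275:355]>229).astype(np.uint8);k,_,z,ce=cv2.connectedComponentsWithStats(m)
        for i in range(1,k):
            if z[i,4]>12:
                u,v=ce[i]+[275,195];print(nm,z[i],(u.round(1),v.round(1)),onz(*ray(c,u,v),.059))
a=load('s9')['img'][195:265,275:360];b=load('t9')['img'][160:230,165:250]
cv2.imwrite('pics/c8.png',np.hstack([cv2.resize(q,None,fx=4.6,fy=4.6,interpolation=2) for q in(a,b)])[:,:,::-1])
E
```

```text
new [21 18 14 10 70] (np.float64(303.0), np.float64(218.0)) [0.5824 0.134  0.059 ]
new [51 40 11  9 71] (np.float64(331.2), np.float64(239.1)) [0.6109 0.2233 0.059 ]
old [21 18 14 10 71] (np.float64(302.9), np.float64(218.0)) [0.5823 0.1338 0.059 ]
old [47 26 10  8 64] (np.float64(326.2), np.float64(224.6)) [0.5745 0.1953 0.059 ]
```

View pics/c8.png

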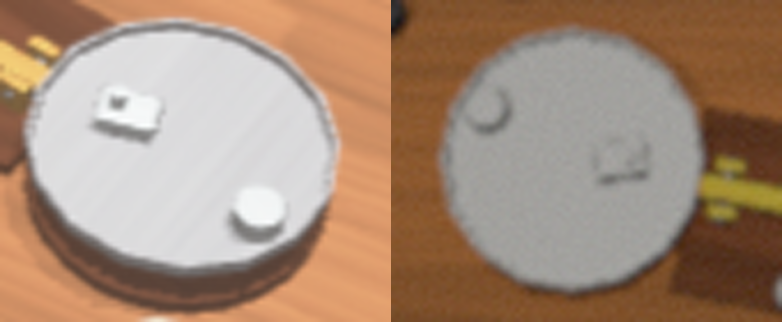

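Call:
carry_out(targets=[[[6,4.5,0],0,4.6],[[12,9,0],0,4.6],[[16.2,12.7,0],0,4.6],[[16.2,12.7,3],0,4.6],[[16.2,12.7,8],0,4.6],[[16.2,12.7,12],0,4.6],[[16.2,12.7,14.4],0,4.6],[[16.2,12.7,14.4],0,4.6],[[16.2,12.7,14.4],0,1.5],[[16.2,12.7,14.4],0,1.5],[[16.2,12.7,14.4],0,1.5],[[16.2,12.7,14.4],0,1.5]], force=40)

```text
time: 31.22
tool_pos: [0.5785, 0.1327, 0.0706]
eef_rot: [0.643, 0.766, 0.001, 0.0]
contact_force: [-0.3, 0.5, 0.0]
width: 0.262
grasp_force: 41.9
```

Call:
carry_out(targets=[[[0,0,-6],0,1.5],[[0,0,-12],0,1.5],[[-6,-1.5,-13],0,1.5],[[-12,-3,-13],0,1.5],[[-18,-4.5,-13],0,1.5],[[-24,-6,-13],0,1.5],[[-30,-7.5,-13],0,1.5],[[-36,-9,-13],0,1.5],[[-42,-10.5,-13],0,1.5],[[-48,-12,-13],0,1.5],[[-49.1,-12.5,-13],0,1.5],[[-49.1,-12.5,-13],0,1.5]])

```text
time: 32.72
tool_pos: [0.5387, -0.373, 0.1995]
eef_rot: [0.644, 0.765, 0.0, -0.0]
contact_force: [-0.6, 0.4, -0.6]
width: 0.26
grasp_force: 41.7
```

```bash
python3 - <<'E'
from h import *
s=st();print(s[1],s[0]['width'],s[0]['grasp_force']);go(.54,-.372,.037)
E
```

```text
[ 0.53874559 -0.37296137  0.19951074] 0.25980000312952317 41.7366224527359
shift cm [ 0.06  0.14 16.25] turn 0 rows 2.6 yaw 1.742 j1,j6 [-0.61  0.79]
```

Call:
carry_out(targets=[[[0,0,6],0,1.5],[[0,0,12],0,1.5],[[0,0,15],0,1.5],[[0,0,16],0,1.5],[[0,0,16.2],0,1.5],[[0,0,16.3],0,1.5],[[0,0,16.3],0,1.5]])

```text
time: 33.6
tool_pos: [0.5404, -0.3732, 0.0385]
eef_rot: [0.643, 0.766, 0.0, 0.001]
contact_force: [-0.4, 0.0, -0.8]
width: 0.265
grasp_force: 41.7
```

Call:
carry_out(targets=[[[0,0,0.2],0,1.5],[[0,0,0.4],0,1.5],[[0,0,0.5],0,1.5],[[0,0,0.5],0,1.5]])

```text
time: 34.1
tool_pos: [0.5399, -0.3731, 0.0351]
eef_rot: [0.643, 0.765, 0.0, 0.001]
contact_force: [-4.2, 2.7, 14.9]
width: 0.264
grasp_force: 43.5
```

Call:
carry_out(targets=[[[0,0,-0.1],0,1.5],[[0,0,-0.1],0,4.5],[[0,0,-0.1],0,4.5],[[0,0,-0.1],0,4.5],[[0,0,-6],0,4.5],[[0,0,-12],0,4.5],[[0,0,-16.5],0,4.5]])

```text
time: 34.98
tool_pos: [0.5399, -0.373, 0.1994]
eef_rot: [0.643, 0.766, 0.0, 0.001]
contact_force: [0.0, -0.5, -0.6]
width: 0.53
grasp_force: 0.0
```

Call:
carry_out(targets=[[[6,1.8,0],0,4.5],[[12,3.6,0],0,4.5],[[18,5.4,0],0,4.5],[[24,7.2,0],0,4.5],[[30,9,0],0.15,4.5],[[36,10.8,0],0.3,4.5],[[42,12.6,0],0.45,4.5],[[48,14.4,0],0.6,4.5],[[52,15.8,0],0.71,4.5],[[54,16.3,0],0.71,4.5],[[54,16.3,0],0.71,4.5]])

```text
time: 36.35
tool_pos: [0.6068, 0.1881, 0.1963]
eef_rot: [0.869, 0.495, -0.0, 0.0]
contact_force: [-0.4, -0.1, -0.0]
width: 0.527
grasp_force: 0.0
```

```bash
python3 - <<'E'
from h import *
print(st()[1]);snap('wrist','w10');c=snap('scene','s10');go(.609,.220,.0765,1.03)
g=cv2.cvtColor(c['img'],cv2.COLOR_RGB2GRAY);m=(g[195:262,275:355]>229).astype(np.uint8);k,_,z,ce=cv2.connectedComponentsWithStats(m)
for i in range(1,k):
    if z[i,4]>12:
        u,v=ce[i]+[275,195];print(z[i],(u.round(1),v.round(1)),onz(*ray(c,u,v),.059))
d=load('w10');g=cv2.cvtColor(d['img'],cv2.COLOR_RGB2GRAY)
q=np.array([.611,.2233,.059]);X=d['R']@q+d['t'];th=np.arccos(X[2]/np.linalg.norm(X));uv=X[:2]/np.hypot(*X[:2])*th*d['intrinsics'][0,0]+d['intrinsics'][:2,2];print('billet expected px',uv)
u,v=uv.astype(int);w=g[v-32:v+33,u-32:u+33];print(w[::5,::5])
E
```

```text
[0.606755   0.18813792 0.19634547]
shift cm [ 3.04 -1.53 12.  ] turn 0.004 rows 2.0 yaw 1.034 j1,j6 [0.3  2.41]
[51 41 11  8 68] (np.float64(331.3), np.float64(239.4)) [0.6114 0.2238 0.059 ]
billet expected px [241.72655509 153.30075225]
[[130 134 130 131 132 133 127 132 134 133 121 121 129]
 [130 132 133 131 129 132 130 124 138 130 130 119 123]
 [125 128 134  50 117 120 119 124 116 114  92  96  61]
 [126  99 190 182 184 197 194 184 189 195 197 180 199]
 [184 171 190 191 191 114 186 191  91 199 200 199 200]
 [187 184 188 190 160 200 201 201 201 100 196 199 198]
 [183 185 186 191 200 201 200 202 201 201 179 197 196]
 [186 185 186 185 200 201 202 202 202 202 179 195 197]
 [182 182 183 185 197 200 201 201 201 198 179 196 196]
 [117 118 117 118 119 199 200 201 199 178 193 195 194]
 [116 116 119 119 119 120 120 120 189 190 189 190 188]
 [117 120 119 120 120 119 119 119 120 184 187 186 191]
 [118 118 120 119 117 116 117 118 119 121 160 184 187]]
```

Call:
carry_out(targets=[[[3.0,-1.5,0],0,4.5],[[3.0,-1.5,4],0,4.5],[[3.0,-1.5,8],0,4.5],[[3.0,-1.5,11],0,4.5],[[3.0,-1.5,12],0,4.5],[[3.0,-1.5,12],0,4.5],[[3.0,-1.5,12],0,2],[[3.0,-1.5,12],0,2],[[3.0,-1.5,12],0,2],[[3.0,-1.5,12],0,2]], force=40)

```text
time: 37.7
tool_pos: [0.6106, 0.2209, 0.0782]
eef_rot: [0.869, 0.494, 0.001, 0.001]
contact_force: [0.7, -2.4, 6.3]
width: 0.276
grasp_force: 39.9
```

Call:
carry_out(targets=[[[0,0,-2],0,2],[[0,0,-4],0,2],[[0,0,-6],0,2],[[0,0,-6],0,2]])

```text
time: 38.2
tool_pos: [0.6104, 0.2216, 0.1381]
eef_rot: [0.869, 0.494, 0.002, -0.0]
contact_force: [0.9, 0.4, -1.7]
width: 0.277
grasp_force: 39.3
```

```bash
python3 - <<'E'
from h import *
s=st();print(s[1],s[0]['width'],s[0]['grasp_force']);c=snap('scene','s11')
g=cv2.cvtColor(c['img'],cv2.COLOR_RGB2GRAY);m=(g[185:262,275:355]>229).astype(np.uint8);k,_,z,ce=cv2.connectedComponentsWithStats(m)
for i in range(1,k):
    if z[i,4]>8: print(z[i],ce[i]+[275,185])
d=snap('wrist','w11');g=cv2.cvtColor(d['img'],cv2.COLOR_RGB2GRAY)
def pw(q):
    X=d['R']@np.array(q)+d['t'];th=np.arccos(X[2]/np.linalg.norm(X));return X[:2]/np.hypot(*X[:2])*th*d['intrinsics'][0,0]+d['intrinsics'][:2,2]
p=s[1];print(pw([.611,.223,p[2]-.018]),pw([.611,.223,.059]))
u,v=pw([.611,.223,p[2]-.018]).astype(int);print(g[v-60:v+31:6,u-48:u+49:6])
E
```

```text
[0.61036136 0.22158883 0.13811571] 0.27733582790858236 39.267650842666626
[258.94051575 245.76370054] [258.47774707 207.96814843]
[[ 57  66 103 126 126 130 127 129 197 200 197 198 198 197 198 140  50]
 [126 125 123 125 123 128 129 127 131 195 195 193 196 196 195 190 189]
 [126 123 125 126 126 127 128 127 127 127 176 178 176 176 191 176 177]
 [121 122 124 127 127 125 124 124 126 105 104 172 104 106 106 106 107]
 [125 125 123 124 124 103 102 102 103 103 105 106 105 105 106 107 108]
 [122 123 124 123 103 101  82  81  79  78  76 105 104 106 107 105 107]
 [121 122 119 121  99  82  83  91 100  90  80  76 103 105 102 101 103]
 [118 120 121 120  89 106 146 145 146 150 145  79 101 103 103 106 104]
 [120 120  83  75  20 144 128 121 124 136 122 121  42  81 115 165 103]
 [120 122  75  74  12 117 119 120 120 122 121 121  16  73  73 170 167]
 [ 21  21  73  66  14 117 119 119 119 121 119 121  19  68  70  16  22]
 [ 27  45  71  25  17 117 119 117 119 118 119 119  13  52  71  31  36]
 [ 19  72  71  13  13 115 119 117 118 118 119 119  11  10  71  71  19]
 [ 19  70  72  19  10 178 117 117 116 116 115 178  19  18  73  70  20]
 [ 15  17 105  28  11 172 177 178 176 179 179 178  11  34  73  25  14]
 [ 18  20  19  34  31 175 176 177 177 178 178 176   9  31  20  21  14]]
```

Call:
carry_out(targets=[[[0,0,-6],0,2],[[-6,1.7,-6.5],0,2],[[-12,3.4,-6.5],0,2],[[-18,5.1,-6.5],0,2],[[-24,6.8,-6.5],0,2],[[-30,8.5,-6.5],0,2],[[-36,10.2,-6.5],0,2],[[-42,11.9,-6.5],0,2],[[-48,13.6,-6.5],0,2],[[-54,15.3,-6.5],0,2],[[-58,16.4,-6.5],0,2],[[-58,16.4,-6.5],0,2]])

```text
time: 39.8
tool_pos: [0.4522, -0.3638, 0.2001]
eef_rot: [0.87, 0.492, -0.0, -0.001]
contact_force: [0.1, 0.8, -0.9]
width: 0.278
grasp_force: 39.5
```

```bash
python3 - <<'E'
from h import *
s=st();print(s[1],s[0]['width'],s[0]['grasp_force']);go(.455,-.36,.045)
E
```

```text
[ 0.45216369 -0.36375642  0.20008684] 0.2781382101926361 39.49617147445679
shift cm [ 0.47  0.08 15.51] turn 0 rows 2.5 yaw 1.029 j1,j6 [-0.68  1.44]
```

Call:
carry_out(targets=[[[0.4,0,6],0,2],[[0.4,0,12],0,2],[[0.4,0,14.5],0,2],[[0.4,0,15.2],0,2],[[0.4,0,15.5],0,2],[[0.4,0,15.5],0,2]])

```text
time: 40.55
tool_pos: [0.4567, -0.3583, 0.0479]
eef_rot: [0.869, 0.494, 0.0, 0.001]
contact_force: [-0.1, -0.5, -0.4]
width: 0.279
grasp_force: 39.5
```

Call:
carry_out(targets=[[[0,0,0.1],0,2],[[0,0,0.2],0,2],[[0,0,0.3],0,2],[[0,0,0.3],0,2]])

```text
time: 41.05
tool_pos: [0.4556, -0.358, 0.0438]
eef_rot: [0.869, 0.494, -0.0, -0.0]
contact_force: [-0.0, -0.1, -0.4]
width: 0.273
grasp_force: 39.5
```

Call:
carry_out(targets=[[[0,0,0.1],0,2],[[0,0,0.2],0,2],[[0,0,0.2],0,2],[[0,0,0.2],0,2]])

```text
time: 41.55
tool_pos: [0.4557, -0.3581, 0.0432]
eef_rot: [0.869, 0.494, 0.0, 0.0]
contact_force: [-2.5, 2.3, 9.7]
width: 0.276
grasp_force: 42.1
```

Contact; release and retreat, then verify.

Call:
carry_out(targets=[[[0,0,0],0,5],[[0,0,0],0,5],[[0,0,0],0,5],[[0,0,-6],0,5],[[0,0,-12],0,5],[[0,0,-18],0,5],[[-6,0,-20],0,5],[[-12,0,-20],0,5],[[-12,0,-20],0,5],[[-12,0,-20],0,5]])

```text
time: 42.8
tool_pos: [0.3939, -0.4608, 0.2412]
eef_rot: [0.87, 0.494, 0.0, -0.001]
contact_force: [0.0, 0.1, 0.8]
width: 0.585
grasp_force: 0.0
```

```bash
python3 - <<'E'
from h import *
print(st()[1]);c=snap('scene','s12');t=snap('top','t12')
def comps(m,lo,hi,f,z):
    k,_,q,ce=cv2.connectedComponentsWithStats(m.astype(np.uint8))
    for i in range(1,k):
        if lo<q[i,4]<hi: print(' ',q[i],ce[i].round(1),onz(*ray(f,*ce[i]),z))
for n,f in(('scene',c),('top',t)):
    h=cv2.cvtColor(f['img'],cv2.COLOR_RGB2HSV);m=(h[...,1]<60)&(h[...,2]>120)
    print(n);comps(m,25,400,f,.02)
# compare rest and lever/pan regions to start
o=load('scene0')
for nm,(x0,x1,y0,y1) in dict(rest=(175,210,172,218),lever=(250,290,155,195),pan=(275,355,195,265),jar=(295,325,258,295),loupe=(338,362,270,295),hammer=(160,260,235,310)).items():
    d=cv2.absdiff(o['img'],c['img'])[y0:y1,x0:x1].max(2);print(nm,(d>45).sum(),d.max())
h0=[cv2.cvtColor(q['img'],cv2.COLOR_RGB2HSV)[170:200,178:205] for q in(o,c)]
for q in h0:
    y,x=np.nonzero(q[...,2]<115);print('handle dark px',len(x),x.mean().round(1)+178,y.mean().round(1)+170,y.min()+170)
E
```

```text
[ 0.39393995 -0.46080516  0.2412051 ]
scene
  [173 138   9  10  66] [177.2 142.5] [ 0.4598 -0.3551  0.02  ]
  [203 150  31  23 352] [218.4 160.4] [ 0.4687 -0.1959  0.02  ]
  [151 152  13  11  90] [157.3 157.2] [ 0.544  -0.3711  0.02  ]
  [260 172  21  13 113] [271.  178.3] [ 0.4612 -0.0194  0.02  ]
  [300 264  19  19 282] [309.1 273.2] [0.703  0.2074 0.02  ]
  [224 272  28  32 364] [237.2 287.1] [0.8187 0.0705 0.02  ]
top
  [359   0   9  12  53] [362.7   5.5] [ 1.2194 -0.3368  0.02  ]
  [129  16  16  20  99] [138.   27.6] [1.1168 0.3996 0.02  ]
  [365  36  10  14  43] [369.3  43.9] [ 1.0884 -0.3594  0.02  ]
  [98 39  8  7 29] [101.2  42.5] [1.0624 0.5155 0.02  ]
  [105  57   9   8  37] [109.2  61.4] [1.0002 0.4863 0.02  ]
  [327  56  16  16 128] [334.3  64.6] [ 1.0143 -0.2442  0.02  ]
  [344  57  21  16 102] [354.1  67.2] [ 1.0076 -0.3093  0.02  ]
  [504  69   8   9  45] [508.5  73.8] [ 1.0026 -0.821   0.02  ]
  [231 108  10  27 166] [236.2 122.7] [0.811  0.0708 0.02  ]
  [183 141  14  13 152] [189.5 147. ] [0.7276 0.2171 0.02  ]
  [368 208  12   8  80] [373.9 211.4] [ 0.5375 -0.375   0.02  ]
  [249 219  21  10 108] [257.9 224. ] [ 0.4881 -0.0071  0.02  ]
  [365 234   8   8  56] [368.6 237.4] [ 0.4548 -0.3582  0.02  ]
rest 15 82
lever 0 23
pan 0 12
jar 0 4
loupe 0 3
hammer 0 4
handle dark px 76 192.9 189.4 170
handle dark px 59 191.9 188.0 170
```

```bash
python3 - <<'E'
from h import *
o=load('scene0')['img'];c=load('s12')['img']
for q in(o,c): print(cv2.cvtColor(q,cv2.COLOR_RGB2GRAY)[174:194,181:196])
E
```

```text
[[158 157 159 159 162 161 161 156 152 161 164 164 166 169 170]
 [159 156 157 161 163 164 163 159 157 162 162 162 163 165 166]
 [168 159 152 160 163 162 154 136 133 157 162 163 163 163 164]
 [168 167 151 134 145 140 121  96 110 142 158 160 162 163 164]
 [167 165 147 108  95  93  88  84  99 133 154 157 159 160 161]
 [168 166 148 112  89  84  86  85  99 135 158 157 156 156 157]
 [169 168 155 120  90  86  85  84  93 134 167 167 165 161 157]
 [165 167 175 159  98  85  85  84  86 126 165 170 171 169 166]
 [166 185 206 183 106  87  85  84  86 123 161 166 167 170 175]
 [174 200 216 191 120  90  85  84  86 115 151 164 166 176 200]
 [198 222 220 196 133  92  85  83  83  94 123 153 174 196 219]
 [211 222 215 186 131  91  85  84  83  90 116 143 168 199 219]
 [221 219 203 176 137  93  86  85  84  91 125 169 180 189 219]
 [212 199 190 181 156 105  90  88  93 117 166 194 183 187 219]
 [200 191 183 182 175 150 127 120 136 172 195 188 171 192 222]
 [196 181 163 177 194 199 196 196 197 197 187 163 182 219 224]
 [213 201 173 135 163 188 190 189 184 172 158 166 202 220 220]
 [219 202 154 103 106 116 116
[... 721 characters left out ...]
1 176]
 [176 199 194 136  92  85  85  83 102 141 166 168 168 177 201]
 [199 221 201 141  94  86  85  84  94 123 156 171 175 198 221]
 [213 220 199 150  96  86  85  83  88 113 143 162 182 205 220]
 [221 214 191 155  98  87  85  83  87 120 171 187 195 218 222]
 [212 196 184 158 105  89  86  91 112 162 196 190 194 221 224]
 [199 188 183 174 145 116 111 135 175 199 201 180 187 222 225]
 [189 174 175 184 190 185 182 198 201 199 185 181 209 224 225]
 [202 185 169 184 195 197 198 198 186 167 149 183 219 222 221]
 [213 192 154 129 141 147 156 151 128 149 189 214 219 219 215]
 [214 180 112  93  95  97 102 109 147 194 213 217 218 217 191]
 [202 141 102  91  90  89  95 126 182 215 220 221 221 208 159]]
```

```bash
python3 -c "
from h import *
print(r.sign_off())"
```

```text
the job is handed in; nothing more can be done
None
```

The job is handed in: the two castings present (billet and sprued; no bar seen) were weighed together, the button was pressed home, the beam was arrested again, and both castings now lie in the tray with the stylus back in its rest. The verdict wasn't shown.

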